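Seat a turned sleeve on the inspection stand and hold the pocket microscope over it

TASK

Check a turned part on the workshop-office desk: slide the steel sleeve (the tall tube, not the flat ring or the solid plug) over the upright spigot of the round inspection stand, push it fully home and let go of it. Then lift the pocket microscope out of its holder, carry it across the desk and finish while still holding it, upright with its nose down, steady and centred about 15 mm above the open end of the sleeve, never letting it touch the sleeve or the stand. Do not drop either of them or bump them into the wooden bridge, and leave everything else on the desk where it is.

Things in the scene. Friction and masses are not known exactly. Their poses are not given: they have to be found in the camera images.
- sleeve_mid (a point): Centre (half-way up, on the axis) of the sleeve: a plain bright steel tube standing upright on the desk, 40 mm outside diameter, 26 mm through bore, 50 mm tall, about 0.3 kg; both ends alike. z along its axis, up.
- seat (a point): Point on the spigot's axis, on the flat shoulder where the sleeve's lower end must rest, 27 mm above the desk; z up. The upright steel spigot rises from it: 24 mm diameter, 32 mm long, top 59 mm above the desk, its last 5 mm tapered to 18 mm. The seated sleeve's centre is 25 mm and its open upper end 50 mm above this point.
- stand: The fixed round steel inspection stand: base disc 92 mm across and 16 mm high, on it the shoulder, 37 mm across, up to 27 mm height, with the spigot on top (see seat). A small lock screw sticks out of the base to 64 mm from the axis at its -x, under 12 mm high. Origin: centre of the underside, on the spigot's axis.
- scope_mid (a point): Centre (half-way up, on the axis) of the pocket microscope: an upright round grey stick 130 mm long, about 0.14 kg, no cable; the body is 35 mm in diameter, its lowest 30 mm is the black nose, 30 mm in diameter. It stands loose, nose down, in its holder. z points from the nose to the top.
- scope_nose (a point): Centre of the lower end face (lens) of the microscope, 65 mm below its centre.
- holder: The microscope's fixed white holder: round foot 84 mm across and 8 mm high with an open cup on it, 52 mm outside and 44 mm inside diameter, cup floor 10 mm and rim 42 mm above the desk. Origin: centre of the underside. The microscope stands on the cup floor.
- bridge: Fixed low wooden desk bridge with papers on it, standing between the stand and the holder: 340 mm along its x, 120 mm along its y, 120 mm high with the papers. Origin: centre of its underside.
- short_ring: Bystander: flat steel ring, 60 mm outside, 42 mm bore, 18 mm high, lying flat. Origin: centre of its underside.
- plug: Bystander: solid steel plug, 34 mm diameter, 36 mm high, no bore, standing. Origin: centre of its underside.
- pen_cup: Bystander: black round pen cup, 76 mm across, 100 mm high, pens up to 145 mm. Origin: centre of its underside.
- mug: Bystander: white mug, 80 mm across, 92 mm high, handle at its +y. Origin: centre of its underside.
- stapler: Bystander: stapler lying along its x, 150 x 36 mm, about 60 mm high. Origin: centre of its underside.
- calculator: Bystander: desk calculator, 150 x 100 x 20 mm. Origin: centre of its underside.
- tape_roll: Bystander: yellow roll of tape lying flat, 90 mm across, 24 mm high. Origin: centre of its underside.
- hammer: Bystander: hammer lying along its x, 270 mm long. Origin near its middle, on the desk.
Things that resemble listed ones, but are neither listed nor needed, are in the scene too. Leave any green or pink look-alike of the stand alone.

How it is judged:
By the outcome, as a careful person would: the job done as asked, in the order asked, and still so for the second after the job is handed in, while the arm keeps its last pose, push and grip.
It also fails if it takes over 61 s, if anything falls off the work surface, if the arm or the gripper's body presses on something with over 40 N, if the wrist force passes 120 N, or if a joint passes its speed limit or range.

ROBOT

A 6-joint arm with a two-finger parallel gripper is mounted at the origin on the work surface. World frame = base frame: x ahead of the robot, y to its left, z up, the work surface at z = 0. Lengths are in m, angles in rad, forces in N, time in s.
With the tool pointing down it reaches from about 0.3 to 0.95 m from the base axis. Payload 3.1 kg.
Tool frame: the origin (TCP) lies on the centre line of the jaws, within the pads' length; the fingertips stand r.tcp_to_tips ahead of it and the grasp point (between the pads) lies 8 mm behind it (r.tcp_to_tips is the distance from the TCP to the fingertips, in m); z points along the fingers, y is the direction in which the jaws open and shut (so a half turn about z gives the same grasp; the last joint's range is limited). The gripper opens to 85 mm and grips with 20 to 120 N. Pads are 22 mm wide; open, the fingers measure 114 mm over their backs; the gripper's body (76 mm by 85 mm) begins 54 mm behind the grasp point. The pads swing forward as they close: fully open they stand 13 mm farther back than shut.
Start: joints at [-1.37, 0.308, 1.634, -0, 1.2, -0.07], TCP at [0.167, -0.602, 0.242] pointing down, gripper open.
Joint ranges: [-3.06, 3.06], [-0.79, 1.96], [0.05, 2.63], [-1.19, 4.34], [0.05, 2.64], [-2.94, 2.94]. Speed limits (rad/s): [2.79, 2.79, 3.14, 3.14, 3.14, 3.14].

INTERFACE

Orientations are given as a 3x3 rotation matrix whose columns are the frame's x, y, z axes.
In Python, from station import sensors, read_camera, close_job, r gives the robot as it stands.
- The arm moves only by the tool step_arm, never from a script. Its argument "series" is a list of rows, each a list of 7 numbers: the shift along the tool's x, y, z in m, then the turn, a rotation vector about the tool's x, y, z in degrees, then the closure in counts, from 0 (fully open) to 255 (shut). In form: [[tx, ty, tz, ax, ay, az, hand], ...]. A call has exactly 5 rows; each row is the pose to reach, as a shift and turn from the pose measured when the call began, along the tool's axes at that moment; what a row does not reach only later rows make up. A row lasts 1/10 s, in which the tool goes at most 50 mm and 8.59 degrees, less where a joint would pass 70% of its speed; a pose out of reach is approached as far as the arm can. A call with a gripper value outside its range is refused whole. The fingers move at their own pace and stop on an object; "squeeze" is the grip in N (left out, the last holds). Time passes only in rows, so rows that repeat a pose let the fingers close, or fill a call up. It gives the time, the measured TCP pose, the force and the opening at its end, in the units of the state.
- sensors.state(): the state, without advancing time (a new reading comes with each control period).
- read_camera(name): name is "scene" or "top" or "wrist"; returns a dict with "frame" (420x560x3 uint8, red, green, blue), "fx", "fy", "cx", "cy" (pixels), "R" (3x3) and "t" (3): a world point X has camera coordinates R X + t. Camera axes: x right, y down, z forward; pixel columns grow to the right and rows downward; lengths in m; the calibration is good to about 2 mm. A picture is of the moment at which its call begins. There is no depth.
- close_job(): hands the job in, once; it reports no verdict.
The state is a dict: "time": time; "q": joint angles; "joint_vel": joint speeds; "joint_efforts": joint torques, N m; "tcp_pos": TCP position; "tcp_rot": TCP orientation; "wrist_force": force on the tool from outside, world axes, zero at the start; "torque": the same for the moment, N m; "width": finger opening in m.
Only numpy, scipy, OpenCV 4.12 (cv2) and the standard library are available. Lean on these libraries where they do the work, as an engineer would, in place of code of your own. Each camera call takes 0.05 s, during which the arm holds its last target.

## Working session

There is one attempt and no reset: what is moved stays moved. The work goes in short steps, Python scripts to look and compute and a tool call to move; the robot and the scene stay as the last step left them, time stands still between calls to the robot, and variables do not carry over. Pictures are saved under pics/ and viewed, and the job is handed in when it is done.

Besides the shell and the picture viewer there is one more tool, called after "Call:" by a JSON object that holds its "method" and its "body", one argument or row to a line. step_arm: Moves the arm, as the interface text tells. Its arguments: {"type":"object","properties":{"series":{"type":"array","items":{"type":"array","items":{"type":"number"}}},"squeeze":{"type":"number"}},"required":["series"]}

```bash
ls; mkdir -p pics; python3 - <<'E'
from station import sensors, read_camera, r
import cv2, numpy as np
s=sensors.state(); print(s['time'],s['tcp_pos'],np.round(s['tcp_rot'],3),s['width'],r.tcp_to_tips)
for n in ['scene','top','wrist']:
    c=read_camera(n); cv2.imwrite(f'pics/{n}0.png',c['frame'][:,:,::-1])
    print(n,c['fx'],c['fy'],c['cx'],c['cy'],np.round(c['R'],4).tolist(),np.round(c['t'],4).tolist())
E
```

```text
pics
0.0 [ 0.16700252 -0.6014134   0.24100713] [[ 0.964  0.267 -0.   ]
 [ 0.267 -0.964  0.002]
 [ 0.    -0.002 -1.   ]] 0.08512349759416493 0.011
scene 430.4277150897794 430.4277150897794 281.0132056142263 203.89373497004289 [[0.8518, 0.5238, 0.0084], [0.3835, -0.6126, -0.6912], [-0.3569, 0.5919, -0.7227]] [-0.4365, -0.1519, 1.4786]
top 443.963492615366 443.963492615366 281.70870196699315 208.95977498754962 [[0.0136, -0.9999, -0.0055], [-0.9936, -0.0129, -0.112], [0.1119, 0.007, -0.9937]] [-0.0046, 0.5441, 1.2691]
wrist 350.84677154907126 350.84677154907126 282.2067857409685 210.8960935234793 [[0.267, -0.9637, -0.0017], [-0.926, -0.2571, 0.2765], [-0.2669, -0.0722, -0.961]] [-0.6234, -0.0347, 0.3795]
```

View pics/scene0.png

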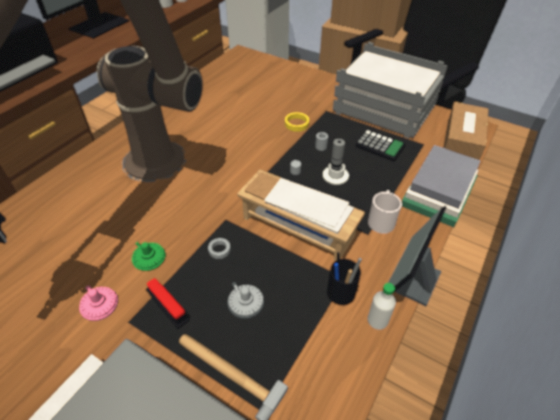

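View pics/top0.png

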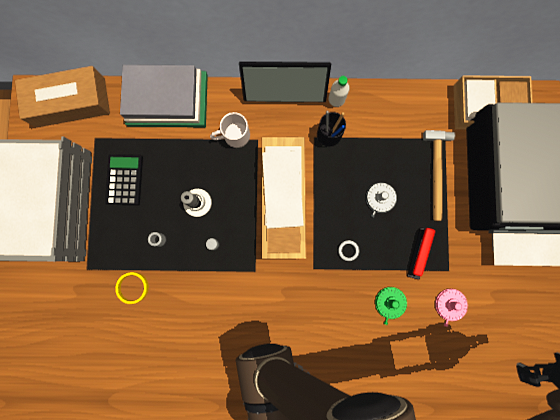

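View pics/wrist0.png

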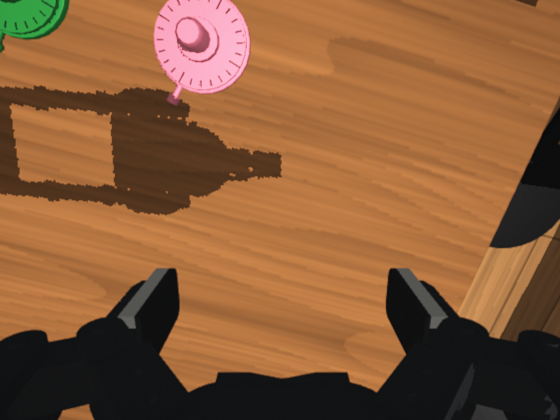

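The scene shows these candidates, in top-view pixels:
- **Sleeve:** the tube at (156,239) against the solid plug at (212,244) and the flat ring at (348,250). I choose (156,239), which has a bore.
- **Stand:** grey at (381,198). The green (391,303) and pink (452,305) ones are look-alikes.
- **Scope and holder:** (190,202).
- **Bridge:** (284,197).

Next I check the choice in close crops.

```bash
python3 - <<'E'
import cv2, numpy as np
t=cv2.imread('pics/top0.png'); s=cv2.imread('pics/scene0.png')
a=cv2.resize(t[170:260,130:230],(400,360),interpolation=cv2.INTER_CUBIC)
b=cv2.resize(t[165:255,340:430],(360,360),interpolation=cv2.INTER_CUBIC)
cv2.imwrite('pics/crop_t.png',np.hstack([a,b]))
a=cv2.resize(s[110:200,280:370],(360,360),interpolation=cv2.INTER_CUBIC)
b=cv2.resize(s[255:345,200:290],(360,360),interpolation=cv2.INTER_CUBIC)
cv2.imwrite('pics/crop_s.png',np.hstack([a,b]))
E
```

```text
(no output)
```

View pics/crop_t.png

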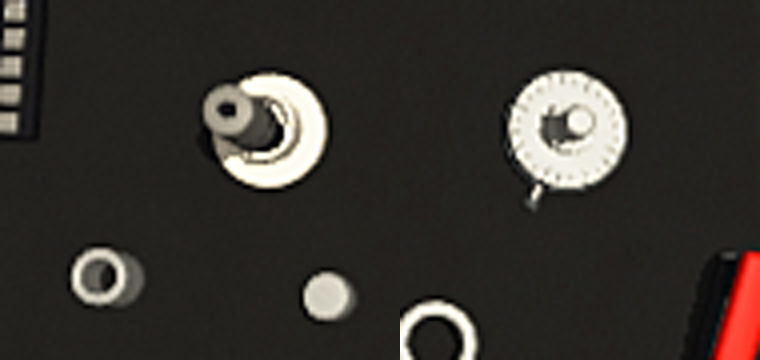

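View pics/crop_s.png

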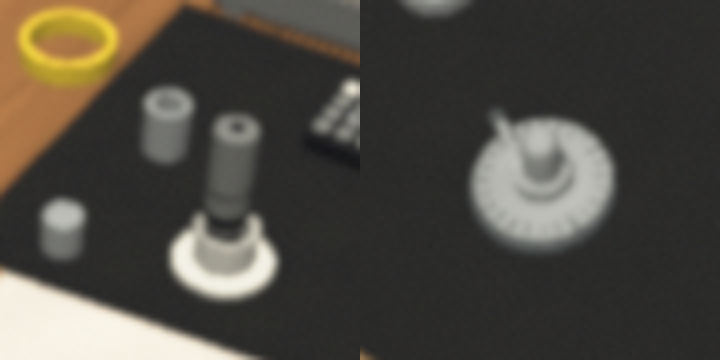

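The crops show the tall tube with a bore at (154,239), the solid plug at (212,244), the scope in its holder, and the grey stand with its lock screw. Now I measure them.

```bash
cat > h.py <<'E'
import numpy as np, cv2
from station import sensors, read_camera, r
def plane(c,u,v,z):
    R=np.array(c['R']);t=np.array(c['t']);o=-R.T@t
    d=R.T@np.array([(u-c['cx'])/c['fx'],(v-c['cy'])/c['fy'],1]); return o+d*(z-o[2])/d[2]
def proj(c,X):
    p=np.array(c['R'])@np.array(X)+np.array(c['t']); return np.array([p[0]/p[2]*c['fx']+c['cx'],p[1]/p[2]*c['fy']+c['cy']])
def save(c,n,box=None,k=1):
    f=c['frame'][:,:,::-1]
    if box: x0,y0,x1,y1=box; f=f[y0:y1,x0:x1]
    cv2.imwrite('pics/'+n,cv2.resize(f,None,fx=k,fy=k,interpolation=cv2.INTER_CUBIC))
def blobs(c,box,th,hi=256,minA=20):
    x0,y0,x1,y1=box; g=cv2.cvtColor(np.ascontiguousarray(c['frame'][y0:y1,x0:x1]),cv2.COLOR_RGB2GRAY)
    k=8; g=cv2.resize(g,None,fx=k,fy=k,interpolation=cv2.INTER_CUBIC)
    m=((g>=th)&(g<hi)).astype(np.uint8)
    cs,_=cv2.findContours(m,cv2.RETR_EXTERNAL,cv2.CHAIN_APPROX_NONE); out=[]
    for q in cs:
        if cv2.contourArea(q)<minA*k*k or len(q)<5: continue
        (a,b),(w,h),_=cv2.minAreaRect(q); e=cv2.fitEllipse(q)
        out.append(((e[0][0]+.5)/k-.5+x0,(e[0][1]+.5)/k-.5+y0,e[1][0]/k,e[1][1]/k,cv2.contourArea(q)/k/k))
    return out
E
python3 - <<'E'
from h import *
c=read_camera('top')
for n,box,z,ths in [('sleeve',(140,225,172,255),.05,(110,130,150)),('plug',(200,230,225,258),.036,(120,150)),('ring',(332,235,366,266),.018,(120,150)),('stand',(360,175,405,222),.016,(100,140)),('scope',(176,186,196,208),.14,(90,110)),('foot',(176,182,216,220),.008,(160,200))]:
    for th in ths:
        for b in blobs(c,box,th):
            print(n,th,np.round(b,2),np.round(plane(c,b[0],b[1],z),4), 'sizes mm',np.round(np.array(b[2:4])*(1.27-z)/.444,1))
# bridge corners
for u,v in [(262,137),(306,137),(262,256),(306,258)]: print(plane(c,u,v,.11))
s=read_camera('scene')
for X in [(.42,.36,.05)]: print(proj(s,X))
E
```

```text
sleeve 110 [154.43 238.65  13.79  14.19 153.58] [0.4516 0.3661 0.05  ] sizes mm [37.9 39. ]
sleeve 130 [154.36 238.64  13.44  13.85 146.16] [0.4516 0.3663 0.05  ] sizes mm [36.9 38.1]
sleeve 150 [154.33 238.64  13.15  13.55 139.78] [0.4516 0.3664 0.05  ] sizes mm [36.1 37.2]
plug 120 [211.25 243.61  11.3   11.54 102.2 ] [0.44  0.205 0.036] sizes mm [31.4 32.1]
plug 150 [211.16 243.61  10.79  11.1   93.86] [0.44   0.2052 0.036 ] sizes mm [30.  30.9]
ring 120 [348.44 250.21  20.29  20.55 327.36] [ 0.4267 -0.1939  0.018 ] sizes mm [57.2 58. ]
ring 150 [348.43 250.21  19.91  20.22 316.06] [ 0.4267 -0.1939  0.018 ] sizes mm [56.2 57. ]
stand 100 [381.44 196.99  28.99  29.97 681.75] [ 0.5853 -0.2925  0.016 ] sizes mm [81.9 84.6]
stand 140 [381.43 196.97  28.5   29.46 659.08] [ 0.5853 -0.2925  0.016 ] sizes mm [80.5 83.2]
scope 90 [187.78 197.08  12.84  20.15 167.18] [0.5606 0.255  0.14  ] sizes mm [32.7 51.3]
scope 110 [187.84 195.98  11.16  17.88 142.5 ] [0.5636 0.2549 0.14  ] sizes mm [28.4 45.5]
foot 160 [186.73 197.25  10.18  11.03  87.7 ] [0.5782 0.2873 0.008 ] sizes mm [28.9 31.3]
foot 160 [197.38 202.16  24.84  25.29 346.24] [0.5638 0.2549 0.008 ] sizes mm [70.6 71.9]
foot 200 [197.01 201.99  24.5   25.2  296.8 ] [0.5643 0.256  0.008 ] sizes mm [69.6 71.6]
[0.73709342 0.05997839 0.11      ]
[ 0.73857323 -0.06313296  0.11      ]
[0.40591168 0.05384267 0.11      ]
[ 0.40213088 -0.06563141  0.11      ]
[312.53808589 133.59089123]
```

Everything checks against the given sizes:

| Thing | Position (x, y) in m |
|---|---|
| Sleeve | (0.452, 0.366) |
| Scope | (0.564, 0.255) |
| Stand | about (0.585, -0.293) |
| Bridge | x 0.40 to 0.74, \|y\| < 0.066 |

First I square the tool yaw to the world axes while moving over.

Call:
{"method": "step_arm", "body": {
  "series": [
    [0.04,-0.02,-0.004,0,0,5,0],
    [0.08,-0.04,-0.008,0,0,10,0],
    [0.12,-0.06,-0.012,0,0,15.5,0],
    [0.16,-0.08,-0.016,0,0,15.5,0],
    [0.197,-0.102,-0.02,0,0,15.5,0]
  ],
  "squeeze": 50
}}

```text
time: 0.75
tcp_pos: [0.3309, -0.4497, 0.262]
tcp_rot: [[1.0, 0.0, 0.0], [0.0, -1.0, 0.001], [0.0, -0.001, -1.0]]
wrist_force: [0.5, 0.0, -0.5]
width: 0.0854
```

Next I stop over the stand on the way, for a close wrist view.

Call:
{"method": "step_arm", "body": {
  "series": [
    [0.04,-0.032,0.002,0,0,0,0],
    [0.08,-0.064,0.004,0,0,0,0],
    [0.12,-0.096,0.006,0,0,0,0],
    [0.16,-0.128,0.01,0,0,0,0],
    [0.2,-0.157,0.012,0,0,0,0]
  ]
}}

```text
time: 1.25
tcp_pos: [0.5269, -0.2947, 0.2503]
tcp_rot: [[1.0, 0.0, 0.0], [0.0, -1.0, 0.001], [0.0, -0.001, -1.0]]
wrist_force: [1.0, -1.7, 1.1]
width: 0.0853
```

```bash
python3 - <<'E'
from h import *
c=read_camera('wrist'); save(c,'w_stand.png'); np.save('w_stand.npy',c,allow_pickle=True)
print(sensors.state()['tcp_pos'], proj(c,(.585,-.2925,.059)))
E
```

```text
[ 0.53297792 -0.28945307  0.25008675] [280.61995027 125.03634448]
```

View pics/w_stand.png

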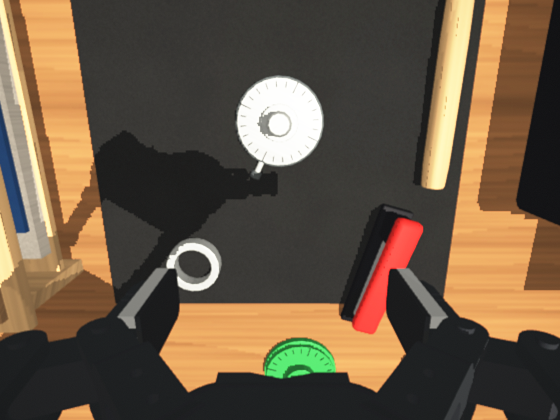

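The stand disc is at about (280,121) and its spigot top at about (280,124), within 1 px of the prediction.

```bash
python3 - <<'E'
from h import *
c=np.load('w_stand.npy',allow_pickle=True).item()
for th in (100,140):
    for b in blobs(c,(225,65,335,180),th): print('disc',np.round(b,1),np.round(plane(c,b[0],b[1],.016),4))
save(c,'w_st2.png',(225,65,335,180),5)
g=cv2.cvtColor(np.ascontiguousarray(c['frame']),cv2.COLOR_RGB2GRAY)
print(g[124,262:300:2]); print(g[108:142:2,281])
E
```

```text
disc [ 278.8  122.    86.5   96.1 6325.8] [ 0.5862 -0.2904  0.016 ]
disc [ 279.   121.8   85.5   93.2 6127.3] [ 0.5865 -0.2906  0.016 ]
[142 145 130 197 255 254 254 254 254 254 254 254 254 255 202 253 255 254
 252]
[254 254 181 244 254 254 254 254 254 254 254 254 255 239 179 255 253]
```

View pics/w_st2.png

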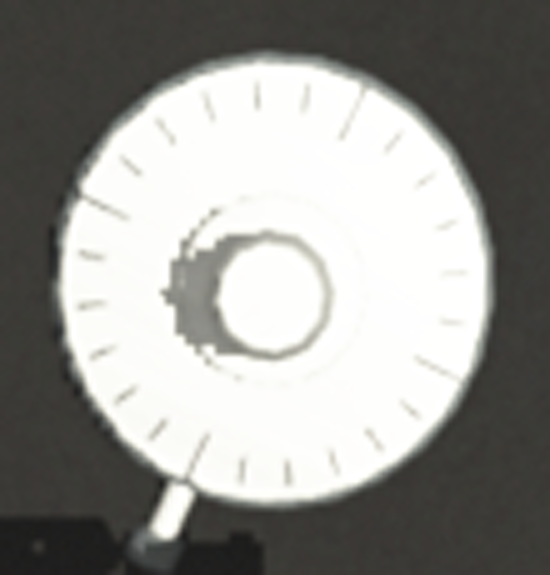

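Call:
{"method": "step_arm", "body": {
  "series": [
    [-0.01,-0.05,-0.005,0,0,0,0],
    [-0.02,-0.1,-0.01,0,0,0,0],
    [-0.03,-0.15,-0.015,0,0,0,0],
    [-0.04,-0.195,-0.015,0,0,0,0],
    [-0.05,-0.24,-0.015,0,0,0,0]
  ]
}}

```text
time: 1.8
tcp_pos: [0.4817, -0.0498, 0.2664]
tcp_rot: [[1.0, 0.004, 0.008], [0.004, -1.0, 0.005], [0.008, -0.005, -1.0]]
wrist_force: [0.7, 0.7, -0.3]
width: 0.0851
```

Call:
{"method": "step_arm", "body": {
  "series": [
    [-0.01,-0.045,0,0,0,0,0],
    [-0.02,-0.09,0,0,0,0,0],
    [-0.03,-0.135,0,0,0,0,0],
    [-0.04,-0.18,0,0,0,0,0],
    [-0.05,-0.225,0,0,0,0,0]
  ]
}}

```text
time: 2.3
tcp_pos: [0.4301, 0.1765, 0.2675]
tcp_rot: [[1.0, 0.004, 0.009], [0.003, -1.0, 0.006], [0.009, -0.006, -1.0]]
wrist_force: [0.6, 0.2, 0.1]
width: 0.0853
```

Call:
{"method": "step_arm", "body": {
  "series": [
    [0,-0.045,0.02,-0.3,-0.5,0.2,0],
    [0,-0.09,0.04,-0.3,-0.5,0.2,0],
    [0,-0.135,0.06,-0.3,-0.5,0.2,0],
    [0,-0.17,0.08,-0.3,-0.5,0.2,0],
    [0,-0.19,0.1,-0.3,-0.5,0.2,0]
  ]
}}

```text
time: 2.8
tcp_pos: [0.4302, 0.3698, 0.1679]
tcp_rot: [[1.0, 0.002, 0.001], [0.002, -1.0, 0.002], [0.001, -0.002, -1.0]]
wrist_force: [-0.0, -0.9, 0.1]
width: 0.0853
```

```bash
python3 - <<'E'
from h import *
read_camera('wrist');c=read_camera('wrist'); save(c,'w_sl.png'); np.save('w_sl.npy',c,allow_pickle=True)
s=sensors.state();print(s['tcp_pos'],np.round(s['tcp_rot'],4), proj(c,(.4516,.3663,.05)),proj(c,s['tcp_pos']))
c0=np.load('w_stand.npy',allow_pickle=True).item()
print('spigot',plane(c0,279.3,123.6,.059))
E
```

```text
[0.42818168 0.3678853  0.16527416] [[ 1.      0.003  -0.005 ]
 [ 0.003  -1.     -0.0025]
 [-0.005   0.0025 -1.    ]] [288.75022732 179.29232955] [289.54527515 288.65121754]
spigot [ 0.58624976 -0.29132087  0.059     ]
```

View pics/w_sl.png

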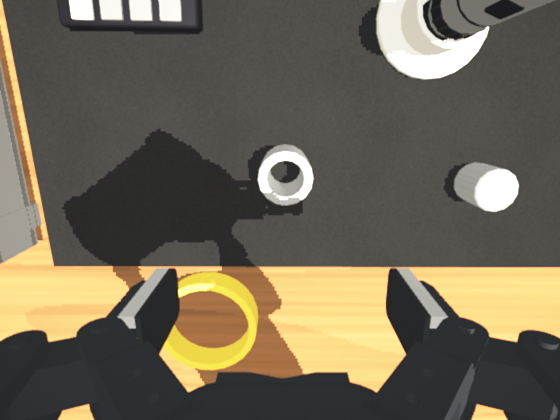

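The sleeve's upper rim is at (286,177), about 2 px from the prediction, and its bore is visible. Next I refine it.

```bash
python3 - <<'E'
from h import *
c=np.load('w_sl.npy',allow_pickle=True).item()
save(c,'w_sl2.png',(240,130,340,230),6)
for th in (200,225,245):
    for b in blobs(c,(245,135,330,225),th): print(th,np.round(b,1),np.round(plane(c,b[0],b[1],.05),4))
print(-np.array(c['R']).T@c['t'])
E
```

```text
200 [ 285.8  175.8   46.7   52.9 1250.6] [0.4541 0.3684 0.05  ]
225 [ 285.6  176.    46.2   52.2 1088.9] [0.454  0.3686 0.05  ]
245 [285.6 176.1  45.6  51.6 997.1] [0.4539 0.3686 0.05  ]
[0.49997882 0.37109014 0.29605136]
```

View pics/w_sl2.png

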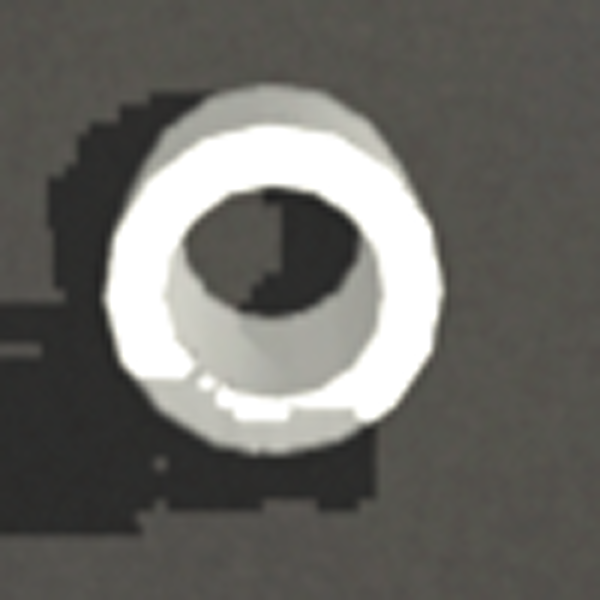

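Call:
{"method": "step_arm", "body": {
  "series": [
    [0.008,0,0.02,0.1,0.2,0.1,0],
    [0.016,-0.0005,0.04,0.1,0.2,0.1,0],
    [0.0246,-0.0006,0.06,0.1,0.2,0.1,0],
    [0.0246,-0.0006,0.07,0.1,0.2,0.1,0],
    [0.0246,-0.0006,0.07,0.1,0.2,0.1,0]
  ]
}}

```text
time: 3.4
tcp_pos: [0.4515, 0.3667, 0.094]
tcp_rot: [[1.0, 0.0, -0.004], [0.0, -1.0, -0.003], [-0.004, 0.003, -1.0]]
wrist_force: [-0.5, -0.6, -0.1]
width: 0.0855
```

```bash
python3 - <<'E'
from h import *
c=read_camera('wrist'); 
s=sensors.state();print(s['tcp_pos'],np.round(s['tcp_rot'],4))
c=read_camera('wrist'); save(c,'w_sl3.png')
s=sensors.state();print(s['tcp_pos'],np.round(s['tcp_rot'],4), proj(c,(.4528,.3685,.05)))
E
```

```text
[0.45206377 0.36743568 0.0951536 ] [[ 1.0e+00  5.0e-04 -2.7e-03]
 [ 5.0e-04 -1.0e+00 -1.6e-03]
 [-2.7e-03  1.6e-03 -1.0e+00]]
[0.45258874 0.36804751 0.09594219] [[ 1.0e+00  8.0e-04 -1.2e-03]
 [ 8.0e-04 -1.0e+00 -6.0e-04]
 [-1.2e-03  6.0e-04 -1.0e+00]] [281.33858793 245.13246217]
```

View pics/w_sl3.png

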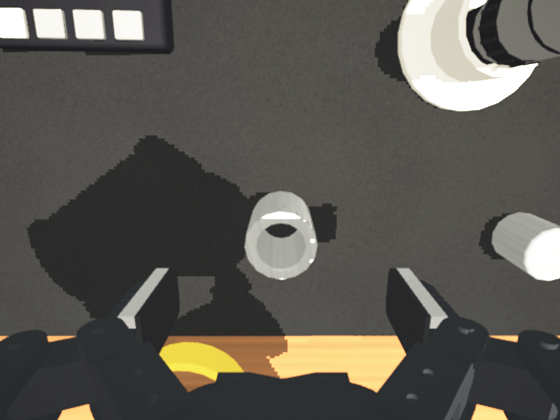

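The sleeve is centred between the fingers at (281,243), against a predicted (281,245). I descend and close.

Call:
{"method": "step_arm", "body": {
  "series": [
    [0.0009,-0.0005,0.025,0,0,0,0],
    [0.0009,-0.0005,0.05,0,0,0,0],
    [0.0009,-0.0005,0.065,0,0,0,0],
    [0.0009,-0.0005,0.07,0,0,0,0],
    [0.0009,-0.0005,0.07,0,0,0,0]
  ]
}}

```text
time: 4.0
tcp_pos: [0.4532, 0.3684, 0.0259]
tcp_rot: [[1.0, 0.001, -0.002], [0.001, -1.0, -0.001], [-0.002, 0.001, -1.0]]
wrist_force: [0.2, -0.6, 0.6]
width: 0.0853
```

Call:
{"method": "step_arm", "body": {
  "series": [
    [0,0,0,0,0,0,50],
    [0,0,0,0,0,0,100],
    [0,0,0,0,0,0,160],
    [0,0,0,0,0,0,255],
    [0,0,0,0,0,0,255]
  ],
  "squeeze": 50
}}

```text
time: 4.5
tcp_pos: [0.454, 0.3689, 0.0272]
tcp_rot: [[1.0, 0.001, -0.0], [0.001, -1.0, -0.0], [-0.0, 0.0, -1.0]]
wrist_force: [-0.7, -1.3, 6.1]
width: 0.0388
```

Call:
{"method": "step_arm", "body": {
  "series": [
    [0,0,0,0,0,0,255],
    [0,0,0,0,0,0,255],
    [0,0,0,0,0,0,255],
    [0,0,0,0,0,0,255],
    [0,0,0,0,0,0,255]
  ]
}}

```text
time: 5.0
tcp_pos: [0.454, 0.3689, 0.0272]
tcp_rot: [[1.0, 0.001, -0.0], [0.001, -1.0, -0.0], [-0.0, 0.0, -1.0]]
wrist_force: [-0.6, -1.1, 1.8]
width: 0.0389
```

```bash
python3 - <<'E'
from h import *
c=read_camera('wrist'); save(c,'w_sl4.png')
s=sensors.state();print(s['tcp_pos'],np.round(s['tcp_rot'],4),s['width'],s['wrist_force'])
E
```

```text
[0.45394963 0.36889802 0.02719483] [[ 1.e+00  1.e-03 -3.e-04]
 [ 1.e-03 -1.e+00 -1.e-04]
 [-3.e-04  1.e-04 -1.e+00]] 0.039161462990596564 [ 0.12630509 -0.18972063  2.05764791]
```

View pics/w_sl4.png

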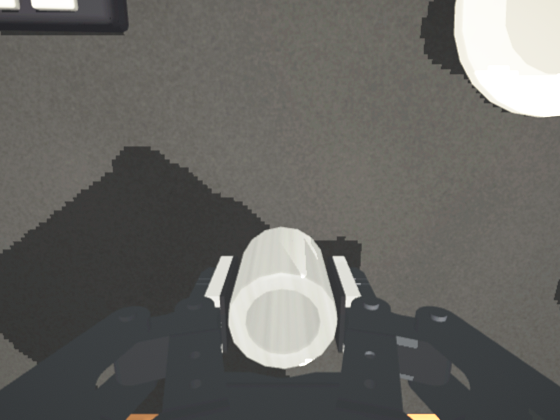

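The sleeve is gripped between the pads at 39 mm, with its rim at about (283,320). I compute its x offset from the TCP.

```bash
python3 - <<'E'
from h import *
c=read_camera('wrist')
g=cv2.cvtColor(np.ascontiguousarray(c['frame']),cv2.COLOR_RGB2GRAY)
print(g[350:376:1,283]); print(g[320,218:240],g[320,326:348])
save(c,'w_sl5.png',(215,215,355,380),4)
for v in (366,367): print(plane(c,283,v,.05)+[.02,0,0])
for x in (.452,.454,.456):
    print([np.round(proj(c,(x+dx,.3689+dy,.05)),1) for dx,dy in((-.02,0),(.02,0),(0,.02),(0,-.02))], [np.round(proj(c,(x+dx,.3689,.05)),1) for dx in(-.013,.013)])
E
```

```text
[210 211 213 216 227 232 233 231 230 229 229 228 228 228 228 228 228 228
 179  94  57  56  58  57  58  57]
[ 60  60  63  68  68  68  67  61  52  72 154 225 226 224 226 228 229 231
 231 232 231 230] [226 226 228 229 230 230 228 227 227 230 208 114  54  56  67  69  69  68
  66  62  62  61]
[0.45374372 0.36928662 0.05      ]
[0.45330067 0.36928611 0.05      ]
[array([284. , 369.9]), array([284.3, 271.9]), array([228.1, 323.1]), array([340.2, 323.1])] [array([284.1, 354. ]), array([284.2, 290.4])]
[array([284. , 365.4]), array([284.3, 266.5]), array([227.8, 318.2]), array([340.5, 318.2])] [array([284.1, 349.3]), array([284.2, 285.2])]
[array([284.1, 360.9]), array([284.3, 261.1]), array([227.6, 313.2]), array([340.7, 313.2])] [array([284.1, 344.7]), array([284.2, 279.9])]
```

View pics/w_sl5.png

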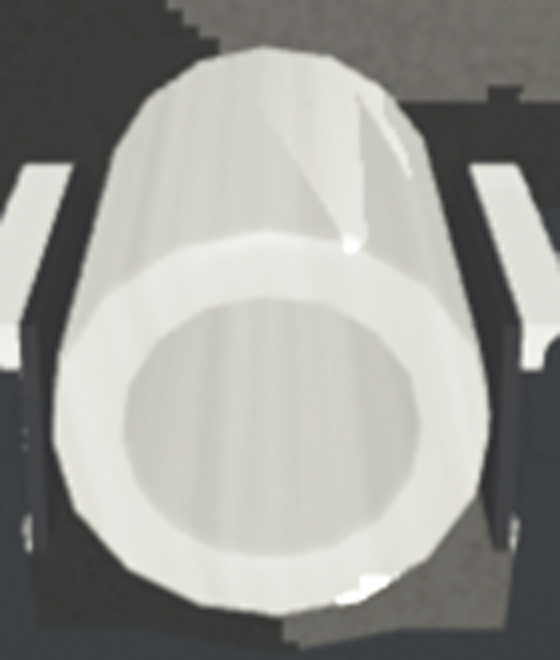

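Sleeve axis is about 1 mm behind the TCP in x. I lift it and carry it over the bridge.

Call:
{"method": "step_arm", "body": {
  "series": [
    [0,0,-0.015,0,0,0,255],
    [0,0,-0.05,0,0,0,255],
    [0,0,-0.09,0,0,0,255],
    [0,0,-0.13,0,0,0,255],
    [0,0,-0.165,0,0,0,255]
  ]
}}

```text
time: 5.6
tcp_pos: [0.4538, 0.3688, 0.1942]
tcp_rot: [[1.0, 0.001, 0.0], [0.001, -1.0, 0.0], [0.0, -0.0, -1.0]]
wrist_force: [1.0, 0.3, -3.9]
width: 0.039
```

Call:
{"method": "step_arm", "body": {
  "series": [
    [0.005,0.02,-0.02,0,0,0,255],
    [0.012,0.055,-0.03,0,0,0,255],
    [0.02,0.095,-0.03,0,0,0,255],
    [0.03,0.135,-0.03,0,0,0,255],
    [0.04,0.18,-0.03,0,0,0,255]
  ]
}}

```text
time: 6.1
tcp_pos: [0.4934, 0.1877, 0.2244]
tcp_rot: [[1.0, 0.002, 0.0], [0.002, -1.0, 0.001], [0.0, -0.001, -1.0]]
wrist_force: [0.0, 0.4, -3.5]
width: 0.0386
```

Call:
{"method": "step_arm", "body": {
  "series": [
    [0.01,0.045,0,0,0,0,255],
    [0.02,0.09,0,0,0,0,255],
    [0.03,0.135,0,0,0,0,255],
    [0.04,0.18,0,0,0,0,255],
    [0.045,0.225,0,0,0,0,255]
  ]
}}

```text
time: 6.6
tcp_pos: [0.5388, -0.039, 0.2245]
tcp_rot: [[1.0, 0.002, 0.0], [0.002, -1.0, 0.001], [0.0, -0.001, -1.0]]
wrist_force: [0.3, 0.8, -3.0]
width: 0.0383
```

Call:
{"method": "step_arm", "body": {
  "series": [
    [0.01,0.045,0,0,0,0,255],
    [0.02,0.09,0,0,0,0,255],
    [0.03,0.13,0,0,0,0,255],
    [0.035,0.165,0,0,0,0,255],
    [0.04,0.19,0,0,0,0,255]
  ]
}}

```text
time: 7.1
tcp_pos: [0.5786, -0.2313, 0.2241]
tcp_rot: [[1.0, 0.001, -0.0], [0.001, -1.0, 0.001], [-0.0, -0.001, -1.0]]
wrist_force: [0.3, -0.3, -3.2]
width: 0.0391
```

Call:
{"method": "step_arm", "body": {
  "series": [
    [0.004,0.02,0.02,0,0,0,255],
    [0.0089,0.04,0.04,0,0,0,255],
    [0.0089,0.06,0.07,0,0,0,255],
    [0.0089,0.06,0.095,0,0,0,255],
    [0.0089,0.06,0.104,0,0,0,255]
  ]
}}

```text
time: 7.6
tcp_pos: [0.5843, -0.2902, 0.116]
tcp_rot: [[1.0, -0.001, -0.007], [-0.001, -1.0, 0.005], [-0.007, -0.005, -1.0]]
wrist_force: [-0.8, 1.3, -4.0]
width: 0.0388
```

Call:
{"method": "step_arm", "body": {
  "series": [
    [0,0,0,0,0,0,255],
    [0,0,0,0,0,0,255],
    [0,0,0,0,0,0,255],
    [0,0,0,0,0,0,255],
    [0,0,0,0,0,0,255]
  ]
}}

```text
time: 8.1
tcp_pos: [0.5853, -0.2903, 0.1175]
tcp_rot: [[1.0, -0.0, -0.005], [-0.0, -1.0, 0.004], [-0.005, -0.004, -1.0]]
wrist_force: [-0.1, -0.0, -2.9]
width: 0.0386
```

```bash
python3 - <<'E'
from h import *
c=read_camera('wrist'); save(c,'w_st3.png')
s=sensors.state();print(s['time'],s['tcp_pos'],np.round(s['tcp_rot'],4),s['width'],s['wrist_force'])
t=read_camera('top'); save(t,'t3.png',(330,150,430,250),4)
e=read_camera('scene'); save(e,'s3.png',(190,220,310,340),5)
E
```

```text
8.15 [ 0.58500909 -0.29030629  0.1171865 ] [[ 1.0e+00 -5.0e-04 -5.6e-03]
 [-4.0e-04 -1.0e+00  3.8e-03]
 [-5.6e-03 -3.8e-03 -1.0e+00]] 0.03897097820657374 [-0.56948581  0.07126704 -3.17437137]
```

View pics/w_st3.png

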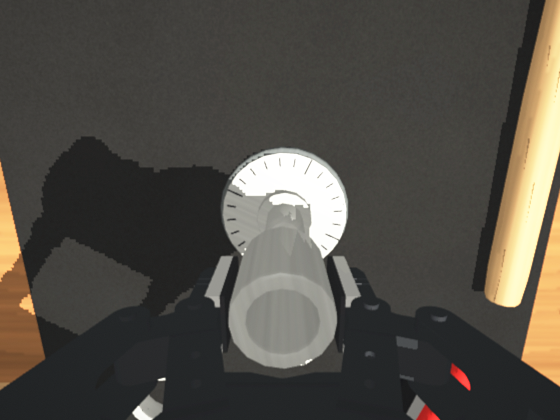

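View pics/s3.png

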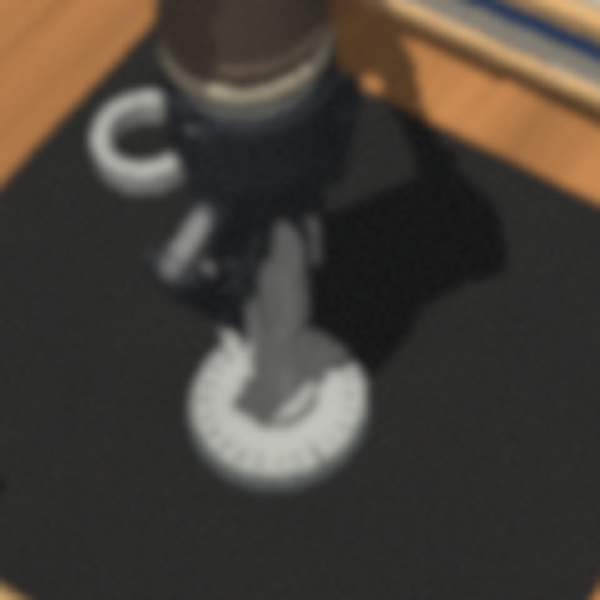

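View pics/t3.png

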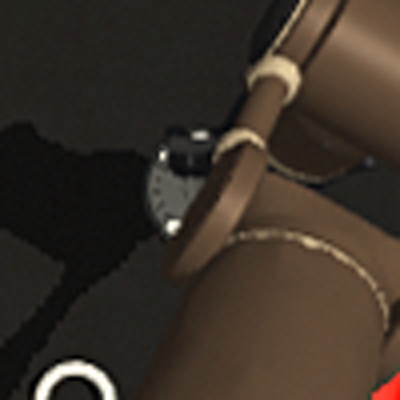

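The sleeve in the jaws sits just over the spigot. The disc spans u 221 to 348 in the wrist view, with its top edge at v 149.

```bash
python3 - <<'E'
from h import *
c=read_camera('wrist'); s=sensors.state();print(s['tcp_pos'])
g=cv2.cvtColor(np.ascontiguousarray(c['frame']),cv2.COLOR_RGB2GRAY)
for v in (195,205,212): 
    w=np.where(g[v]>130)[0]; w=w[(w>200)&(w<370)]; print(v,w.min(),w.max())
w=np.where(g[130:200,285]>130)[0]+130; print(w.min())
for th in np.deg2rad([0,90,-90]): print(np.round(proj(c,(.5862+.046*np.cos(th),-.2913+.046*np.sin(th),.016)),1))
for th in np.deg2rad([0,90,-90]): print(np.round(proj(c,(.5862+.0185*np.cos(th),-.2913+.0185*np.sin(th),.027)),1))
save(c,'w_st4.png',(210,140,360,260),5)
E
```

```text
[ 0.58450889 -0.29021364  0.11639807]
195 226 346
205 224 348
212 223 347
147
[285.4 146.4]
[218.8 213.6]
[351.9 213.6]
[285.4 191.2]
[257.4 218.4]
[313.4 218.4]
```

View pics/w_st4.png

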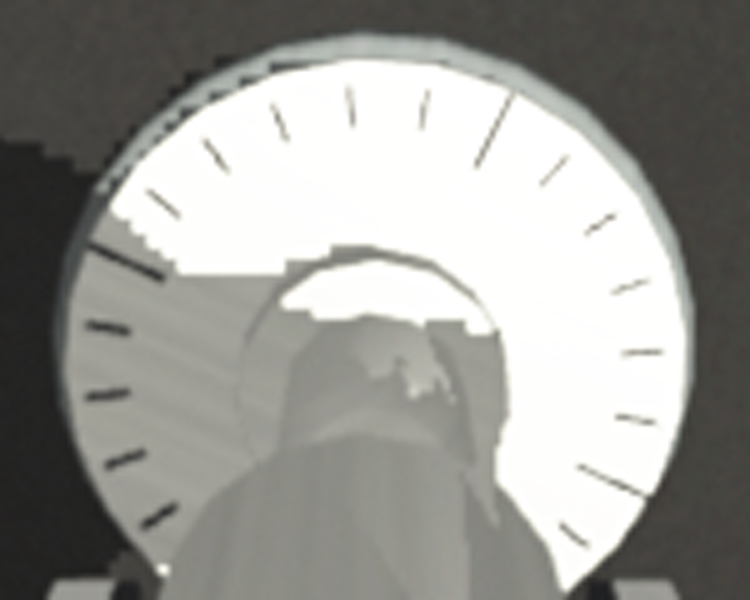

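Call:
{"method": "step_arm", "body": {
  "series": [
    [0.0015,0.0005,0.006,-0.2,0.3,0,255],
    [0.003,0.001,0.012,-0.2,0.3,0,255],
    [0.0038,0.0012,0.02,-0.2,0.3,0,255],
    [0.0038,0.0012,0.02,-0.2,0.3,0,255],
    [0.0038,0.0012,0.02,-0.2,0.3,0,255]
  ]
}}

```text
time: 8.8
tcp_pos: [0.5877, -0.291, 0.0954]
tcp_rot: [[1.0, -0.001, -0.003], [-0.001, -1.0, 0.002], [-0.003, -0.002, -1.0]]
wrist_force: [-0.1, -0.9, -4.2]
width: 0.0385
```

```bash
python3 - <<'E'
from h import *
for i in range(4):
    s=sensors.state();print(s['time'],np.round(s['tcp_pos'],4),np.round(s['tcp_rot'][:,2],4),np.round(s['wrist_force'],1)); c=read_camera('wrist')
save(c,'w_st5.png',(200,130,380,370),3)
E
```

```text
8.8 [ 0.5877 -0.291   0.0954] [-0.003   0.0019 -1.    ] [-0.1 -0.9 -4.2]
8.85 [ 0.588  -0.2913  0.096 ] [-0.0021  0.0013 -1.    ] [ 0.2 -0.8 -2. ]
8.9 [ 0.5883 -0.2914  0.0963] [-0.0015  0.001  -1.    ] [ 0.2  0.6 -2.6]
8.95 [ 0.5884 -0.2915  0.0966] [-1.1e-03  7.0e-04 -1.0e+00] [-0.1 -0.7 -2.1]
```

View pics/w_st5.png

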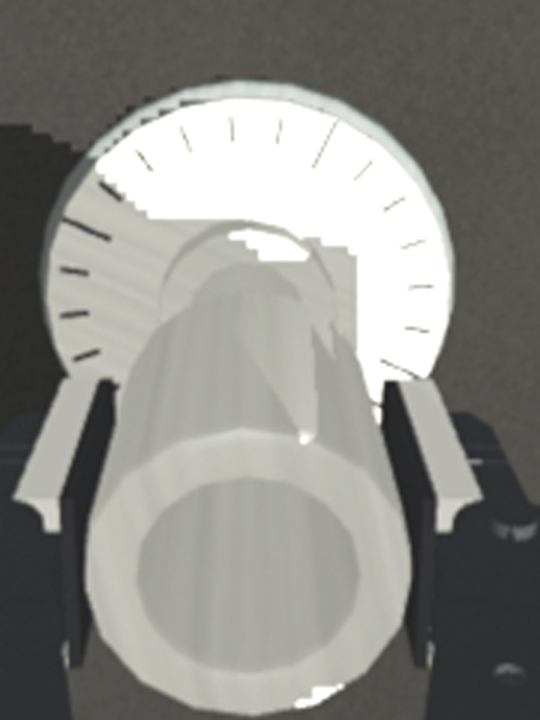

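Sleeve, shoulder and disc are co-linear in the view (u 248 in the crop). I descend gently onto the taper.

Call:
{"method": "step_arm", "body": {
  "series": [
    [0,0,0.004,0,0,0,255],
    [0,0,0.007,0,0,0,255],
    [0,0,0.01,0,0,0,255],
    [0,0,0.013,0,0,0,255],
    [0,0,0.014,0,0,0,255]
  ]
}}

```text
time: 9.5
tcp_pos: [0.588, -0.2912, 0.082]
tcp_rot: [[1.0, -0.001, -0.002], [-0.001, -1.0, 0.001], [-0.002, -0.001, -1.0]]
wrist_force: [-0.0, -1.1, -2.3]
width: 0.0389
```

Call:
{"method": "step_arm", "body": {
  "series": [
    [0,0,0.001,0,0,0,255],
    [0,0,0.002,0,0,0,255],
    [0,0,0.003,0,0,0,255],
    [0,0,0.004,0,0,0,255],
    [0,0,0.005,0,0,0,255]
  ]
}}

```text
time: 10.0
tcp_pos: [0.5881, -0.2913, 0.077]
tcp_rot: [[1.0, -0.001, -0.002], [-0.001, -1.0, 0.001], [-0.002, -0.001, -1.0]]
wrist_force: [-0.3, 0.2, -3.4]
width: 0.0385
```

The sleeve's lower end is past the taper with no contact force. I continue down to the shoulder.

Call:
{"method": "step_arm", "body": {
  "series": [
    [0,0,0.003,0,0,0,255],
    [0,0,0.006,0,0,0,255],
    [0,0,0.009,0,0,0,255],
    [0,0,0.011,0,0,0,255],
    [0,0,0.013,0,0,0,255]
  ]
}}

```text
time: 10.5
tcp_pos: [0.588, -0.2912, 0.0637]
tcp_rot: [[1.0, -0.001, -0.002], [-0.001, -1.0, 0.001], [-0.002, -0.001, -1.0]]
wrist_force: [-0.9, 0.3, -2.7]
width: 0.0384
```

Call:
{"method": "step_arm", "body": {
  "series": [
    [0,0,0.002,0,0,0,255],
    [0,0,0.004,0,0,0,255],
    [0,0,0.006,0,0,0,255],
    [0,0,0.0075,0,0,0,255],
    [0,0,0.009,0,0,0,255]
  ]
}}

```text
time: 11.0
tcp_pos: [0.588, -0.2912, 0.0546]
tcp_rot: [[1.0, -0.001, -0.002], [-0.001, -1.0, 0.001], [-0.002, -0.001, -1.0]]
wrist_force: [0.1, 0.6, -3.1]
width: 0.0384
```

Call:
{"method": "step_arm", "body": {
  "series": [
    [0,0,0.0006,0,0,0,255],
    [0,0,0.0012,0,0,0,255],
    [0,0,0.0018,0,0,0,255],
    [0,0,0.002,0,0,0,255],
    [0,0,0.002,0,0,0,255]
  ]
}}

```text
time: 11.5
tcp_pos: [0.588, -0.2912, 0.0542]
tcp_rot: [[1.0, -0.001, -0.002], [-0.001, -1.0, 0.001], [-0.002, -0.001, -1.0]]
wrist_force: [-3.5, 2.0, 5.6]
width: 0.0383
```

The sleeve seats at TCP z 0.0542, which matches the grasp height of 0.0272 plus the 0.027 shoulder. Contact force is about 9 N up. I add a slight push, then release.

Call:
{"method": "step_arm", "body": {
  "series": [
    [0,0,0.001,0,0,0,255],
    [0,0,0.002,0,0,0,255],
    [0,0,0.002,0,0,0,255],
    [0,0,0.001,0,0,0,255],
    [0,0,0,0,0,0,255]
  ]
}}

```text
time: 12.0
tcp_pos: [0.5881, -0.2913, 0.0543]
tcp_rot: [[1.0, -0.001, -0.002], [-0.001, -1.0, 0.001], [-0.002, -0.001, -1.0]]
wrist_force: [-0.2, 0.1, -1.9]
width: 0.0385
```

Call:
{"method": "step_arm", "body": {
  "series": [
    [0,0,0,0,0,0,120],
    [0,0,0,0,0,0,60],
    [0,0,0,0,0,0,0],
    [0,0,0,0,0,0,0],
    [0,0,0,0,0,0,0]
  ]
}}

```text
time: 12.5
tcp_pos: [0.5883, -0.2914, 0.0542]
tcp_rot: [[1.0, -0.001, -0.001], [-0.001, -1.0, 0.001], [-0.001, -0.001, -1.0]]
wrist_force: [0.5, -0.4, -0.3]
width: 0.0853
```

Call:
{"method": "step_arm", "body": {
  "series": [
    [0,0,0,0,0,0,0],
    [0,0,-0.02,0,0,0,0],
    [0,0,-0.05,0,0,0,0],
    [0,0,-0.09,0,0,0,0],
    [0,0,-0.12,0,0,0,0]
  ]
}}

```text
time: 13.0
tcp_pos: [0.589, -0.2918, 0.1765]
tcp_rot: [[1.0, -0.001, 0.0], [-0.001, -1.0, -0.0], [0.0, 0.0, -1.0]]
wrist_force: [0.4, -0.7, 0.2]
width: 0.0857
```

```bash
python3 - <<'E'
from h import *
for i in range(3): c=read_camera('wrist')
save(c,'w_st6.png'); np.save('w_st6.npy',c,allow_pickle=True)
s=sensors.state(); print(s['tcp_pos'],s['time'])
print(np.round(proj(c,(.5865,-.2913,.077)),1))
e=read_camera('scene'); save(e,'s6.png',(190,220,310,340),5)
E
```

```text
[ 0.59055538 -0.29268193  0.17792587] 13.15
[279.1 224.3]
```

View pics/w_st6.png

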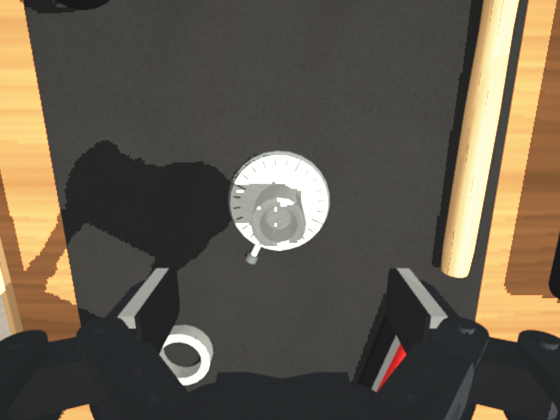

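View pics/s6.png

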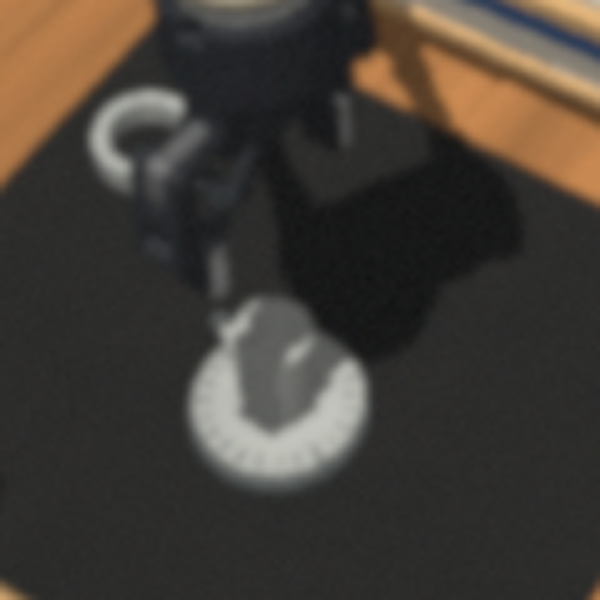

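The sleeve stands seated on the stand. Its rim is at about (277,219) in the wrist view, so I take a crop for the fine axis position.

```bash
python3 - <<'E'
from h import *
c=np.load('w_st6.npy',allow_pickle=True).item(); save(c,'w_st7.png',(220,145,340,265),6)
E
```

```text
(no output)
```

View pics/w_st7.png

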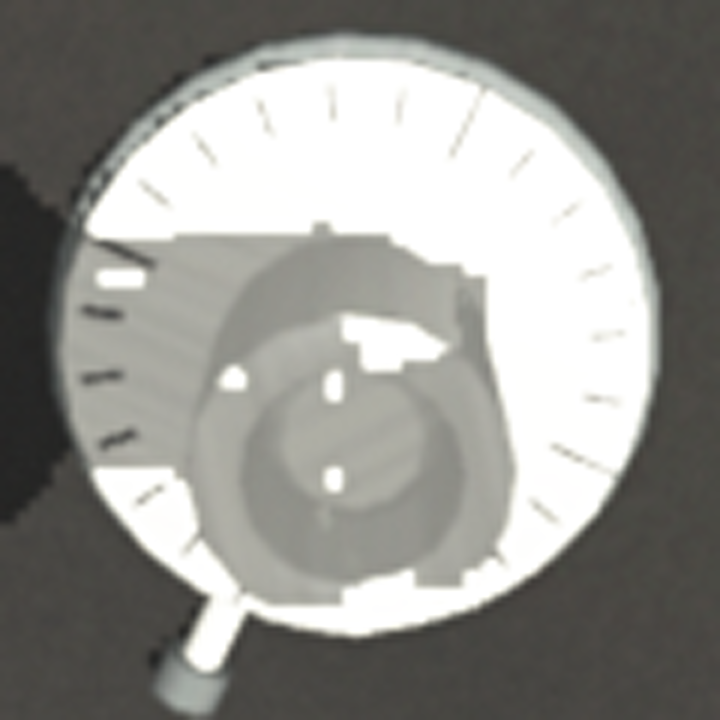

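Call:
{"method": "step_arm", "body": {
  "series": [
    [0,-0.04,-0.03,0,0,0,0],
    [0,-0.085,-0.06,0,0,0,0],
    [0,-0.13,-0.08,0,0,0,0],
    [0,-0.175,-0.1,0,0,0,0],
    [-0.01,-0.22,-0.11,0,0,0,0]
  ]
}}

```text
time: 13.7
tcp_pos: [0.5794, -0.0702, 0.2852]
tcp_rot: [[1.0, -0.001, 0.001], [-0.001, -1.0, -0.0], [0.001, 0.0, -1.0]]
wrist_force: [1.1, 0.2, 0.1]
width: 0.0855
```

Call:
{"method": "step_arm", "body": {
  "series": [
    [-0.01,-0.045,0,0,0,0,0],
    [-0.02,-0.09,0,0,0,0,0],
    [-0.03,-0.135,0,0,0,0,0],
    [-0.04,-0.18,0,0,0,0,0],
    [-0.045,-0.225,0,0,0,0,0]
  ]
}}

```text
time: 14.2
tcp_pos: [0.5323, 0.1562, 0.2827]
tcp_rot: [[1.0, -0.001, -0.004], [-0.001, -1.0, -0.001], [-0.004, 0.001, -1.0]]
wrist_force: [0.4, -0.0, -0.3]
width: 0.0854
```

Bore centre in that crop gives the seated axis at about (0.5868, -0.2910), consistent with the stand. Now I look at the scope.

Call:
{"method": "step_arm", "body": {
  "series": [
    [0,-0.03,0,0,0,0,0],
    [0,-0.06,0,0,0,0,0],
    [0,-0.09,0,0,0,0,0],
    [0,-0.099,0,0,0,0,0],
    [0,-0.099,0,0,0,0,0]
  ]
}}

```text
time: 14.7
tcp_pos: [0.5314, 0.2558, 0.2806]
tcp_rot: [[1.0, 0.001, -0.007], [0.001, -1.0, -0.003], [-0.007, 0.003, -1.0]]
wrist_force: [0.2, 0.3, 1.0]
width: 0.0855
```

```bash
python3 - <<'E'
from h import *
for i in range(3): c=read_camera('wrist')
save(c,'w_sc.png'); np.save('w_sc.npy',c,allow_pickle=True)
s=sensors.state(); print(np.round(s['tcp_pos'],4),np.round(s['tcp_rot'],4),s['time'])
for z in (.008,.042,.04,.14): print(z,np.round(proj(c,(.564,.255,z)),1))
E
```

```text
[0.5322 0.2539 0.2817] [[ 1.     -0.002  -0.0051]
 [-0.002  -1.     -0.0025]
 [-0.0051  0.0025 -1.    ]] 14.85
0.008 [281.2 144.2]
0.042 [281.3 147.4]
0.04 [281.2 147.2]
0.14 [281.3 161.1]
```

View pics/w_sc.png

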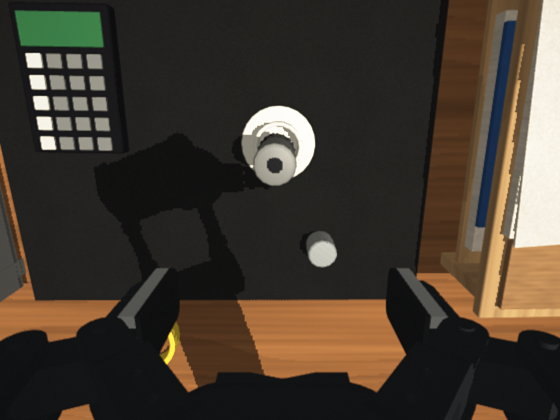

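The foot is at (279,143) and the scope's top at (275,164), a few pixels off vertical alignment. The scope may be off-centre or leaning in the cup, so I measure it.

```bash
python3 - <<'E'
from h import *
c=np.load('w_sc.npy',allow_pickle=True).item(); save(c,'w_sc2.png',(235,95,325,195),6)
e=read_camera('scene'); save(e,'s_sc.png',(300,120,380,200),7)
t=read_camera('top'); save(t,'t_sc.png',(165,165,235,235),7)
np.save('e_sc.npy',e,allow_pickle=True);np.save('t_sc.npy',t,allow_pickle=True)
E
```

```text
(no output)
```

View pics/w_sc2.png

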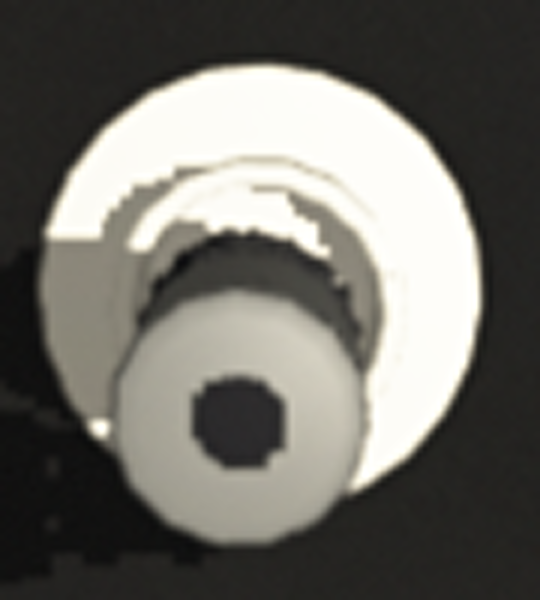

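View pics/s_sc.png

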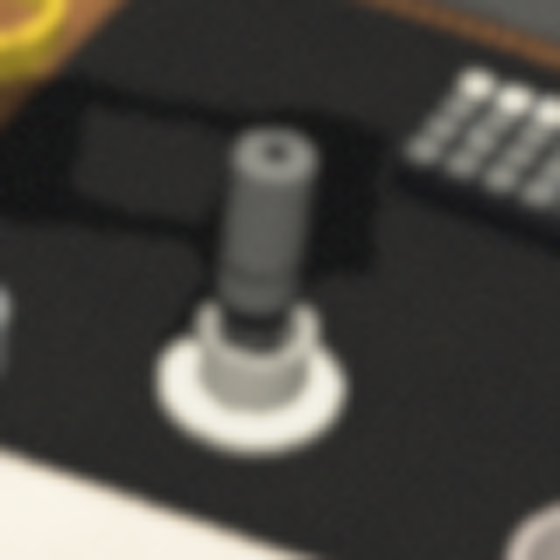

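View pics/t_sc.png

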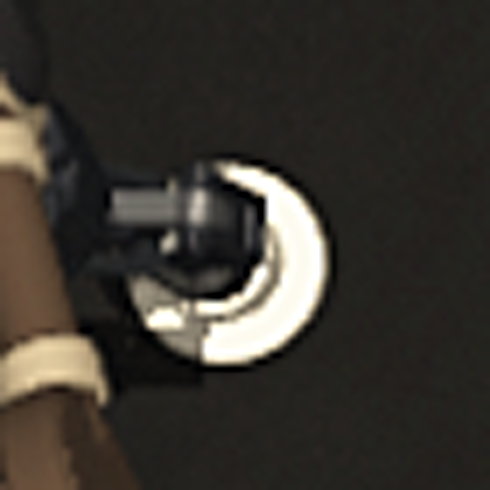

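```bash
python3 - <<'E'
from h import *
c=np.load('w_sc.npy',allow_pickle=True).item(); e=np.load('e_sc.npy',allow_pickle=True).item()
print('top',plane(c,274.6,164.6,.14)); print('foot',plane(c,277.9,140.9,.008))
print('scene top',plane(e,339.1,142.0,.14))
for b in blobs(c,(235,95,325,195),150): print(np.round(b,1))
# body bottom (z=.04) & nose sides in scene
for X in [(.562,.258)]:
  for z in (.008,.04,.14):
    p=proj(e,(*X,z)); print(z,np.round(p,1),'crop',np.round((p-[300,120]+.4)*7)); q=proj(c,(*X,z)); print('   w',np.round((q-[235,95]+.4)*6))
E
```

```text
top [0.56125208 0.26027015 0.14      ]
foot [0.5676911  0.25877419 0.008     ]
scene top [0.56273626 0.25846123 0.14      ]
[ 279.3  143.9   63.6   76.5 3314.5]
0.008 [334.6 173.7] crop [245. 379.]
   w [264. 308.]
0.04 [335.6 166.4] crop [252. 328.]
   w [263. 327.]
0.14 [338.8 142. ] crop [275. 157.]
   w [257. 414.]
```

Call:
{"method": "step_arm", "body": {
  "series": [
    [0.01,-0.002,0.02,0.1,0.3,-0.1,0],
    [0.02,-0.004,0.04,0.1,0.3,-0.1,0],
    [0.03,-0.005,0.06,0.1,0.3,-0.1,0],
    [0.03,-0.005,0.08,0.1,0.3,-0.1,0],
    [0.03,-0.005,0.08,0.1,0.3,-0.1,0]
  ]
}}

```text
time: 15.45
tcp_pos: [0.5602, 0.2565, 0.1987]
tcp_rot: [[1.0, -0.003, -0.006], [-0.003, -1.0, -0.003], [-0.006, 0.003, -1.0]]
wrist_force: [-1.2, -0.7, 0.2]
width: 0.0852
```

```bash
python3 - <<'E'
from h import *
for i in range(4): c=read_camera('wrist')
save(c,'w_sc3.png'); np.save('w_sc3.npy',c,allow_pickle=True)
s=sensors.state(); print(np.round(s['tcp_pos'],4),np.round(s['tcp_rot'],4),s['time'])
for z in (.008,.04,.14): print(z,np.round(proj(c,(.562,.259,z)),1))
E
```

```text
[0.5631 0.2585 0.2038] [[ 1.0e+00 -1.6e-03  3.4e-03]
 [-1.6e-03 -1.0e+00  9.0e-04]
 [ 3.4e-03 -9.0e-04 -1.0e+00]] 15.65
0.008 [282.1 188.9]
0.04 [282.1 196.8]
0.14 [282.  236.7]
```

View pics/w_sc3.png

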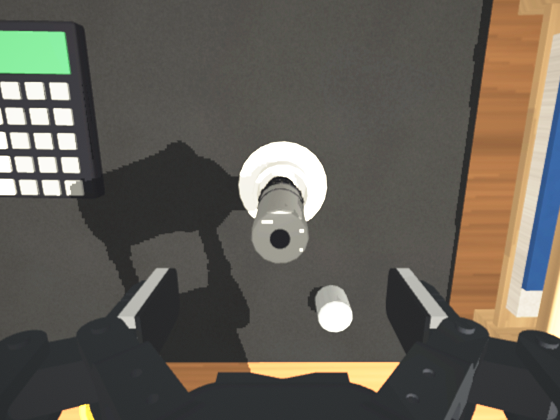

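The scope's top hole is at (280,239), about 1 mm from the estimate. The plug at (335,310) lies outside the finger path. I descend.

Call:
{"method": "step_arm", "body": {
  "series": [
    [-0.002,-0.0015,0.02,0,-0.1,0,0],
    [-0.002,-0.0015,0.045,0,-0.1,0,0],
    [-0.002,-0.0015,0.07,0,-0.1,0,0],
    [-0.002,-0.0015,0.095,0,-0.1,0,0],
    [-0.002,-0.0015,0.108,0,-0.1,0,0]
  ]
}}

```text
time: 16.15
tcp_pos: [0.5611, 0.2599, 0.0951]
tcp_rot: [[1.0, -0.002, 0.001], [-0.002, -1.0, 0.001], [0.001, -0.001, -1.0]]
wrist_force: [-0.9, -0.2, -0.2]
width: 0.0853
```

Call:
{"method": "step_arm", "body": {
  "series": [
    [0,0,0,0,0,0,0],
    [0,0,0,0,0,0,0],
    [0,0,0,0,0,0,0],
    [0,0,0,0,0,0,0],
    [0,0,0,0,0,0,0]
  ]
}}

```text
time: 16.65
tcp_pos: [0.5618, 0.2602, 0.0964]
tcp_rot: [[1.0, -0.001, 0.003], [-0.001, -1.0, 0.001], [0.003, -0.001, -1.0]]
wrist_force: [-0.1, 0.7, -0.5]
width: 0.0854
```

```bash
python3 - <<'E'
from h import *
c=read_camera('wrist')
save(c,'w_sc4.png')
s=sensors.state(); print(np.round(s['tcp_pos'],4),np.round(s['tcp_rot'],4),s['time'])
for z in (.04,.14): print(z,np.round(proj(c,(.561,.26,z)),1))
E
```

```text
[0.5616 0.2601 0.096 ] [[ 1.     -0.0015  0.0023]
 [-0.0015 -1.      0.001 ]
 [ 0.0023 -0.0011 -1.    ]] 16.7
0.04 [283.9 240.9]
0.14 [285.2 360.1]
```

View pics/w_sc4.png

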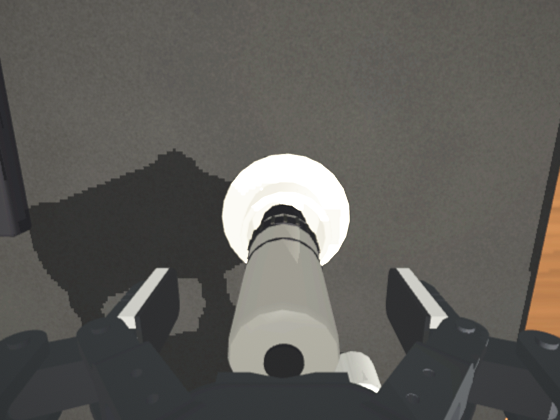

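The scope is between the pads, top hole at (284,362) against a predicted (285,360). I close.

Call:
{"method": "step_arm", "body": {
  "series": [
    [0,0,0,0,0,0,60],
    [0,0,0,0,0,0,110],
    [0,0,0,0,0,0,160],
    [0,0,0,0,0,0,255],
    [0,0,0,0,0,0,255]
  ],
  "squeeze": 60
}}

```text
time: 17.2
tcp_pos: [0.5618, 0.2602, 0.0962]
tcp_rot: [[1.0, -0.001, 0.003], [-0.001, -1.0, 0.001], [0.003, -0.001, -1.0]]
wrist_force: [0.1, 0.7, 1.7]
width: 0.0335
```

Call:
{"method": "step_arm", "body": {
  "series": [
    [0,0,0,0,0,0,255],
    [0,0,0,0,0,0,255],
    [0,0,0,0,0,0,255],
    [0,0,0,0,0,0,255],
    [0,0,0,0,0,0,255]
  ]
}}

```text
time: 17.7
tcp_pos: [0.5619, 0.2602, 0.0963]
tcp_rot: [[1.0, -0.002, 0.003], [-0.002, -1.0, 0.001], [0.003, -0.001, -1.0]]
wrist_force: [-0.0, -0.3, 1.0]
width: 0.034
```

```bash
python3 - <<'E'
from h import *
c=read_camera('wrist')
save(c,'w_sc5.png'); np.save('w_sc5.npy',c,allow_pickle=True)
s=sensors.state(); print(np.round(s['tcp_pos'],4),np.round(s['tcp_rot'],4),s['time'],s['width'],s['wrist_force'])
for z in (.04,.14): print(z,np.round(proj(c,(.561,.26,z)),1))
E
```

```text
[0.5619 0.2602 0.0963] [[ 1.     -0.0015  0.0029]
 [-0.0015 -1.      0.0012]
 [ 0.0029 -0.0012 -1.    ]] 17.75 0.03365746309532532 [ 0.16795858 -0.01999989  1.42200194]
0.04 [283.8 241. ]
0.14 [285.  360.4]
```

View pics/w_sc5.png

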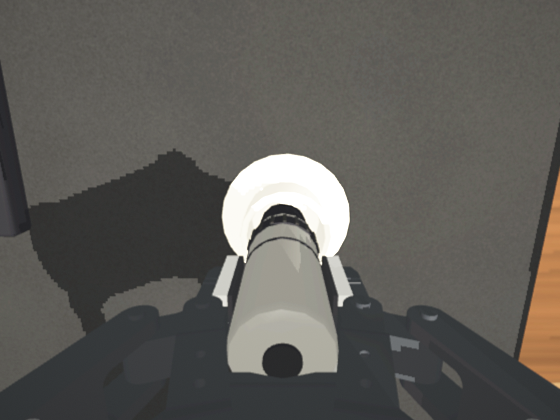

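The scope is held (opening 34 mm). I lift straight out.

Call:
{"method": "step_arm", "body": {
  "series": [
    [0,0,-0.01,0,0,0,255],
    [0,0,-0.03,0,0,0,255],
    [0,0,-0.055,0,0,0,255],
    [0,0,-0.08,0,0,0,255],
    [0,0,-0.1,0,0,0,255]
  ]
}}

```text
time: 18.25
tcp_pos: [0.5616, 0.2602, 0.198]
tcp_rot: [[1.0, -0.001, 0.004], [-0.001, -1.0, 0.002], [0.004, -0.002, -1.0]]
wrist_force: [1.0, 0.0, -1.9]
width: 0.0341
```

Call:
{"method": "step_arm", "body": {
  "series": [
    [0,0,-0.02,0,0,0,255],
    [0,0,-0.04,0,0,0,255],
    [0,0,-0.06,0,0,0,255],
    [0,0.01,-0.075,0,0,0,255],
    [0,0.03,-0.08,0,0,0,255]
  ]
}}

```text
time: 18.75
tcp_pos: [0.562, 0.2306, 0.2804]
tcp_rot: [[1.0, 0.0, 0.007], [0.0, -1.0, 0.003], [0.007, -0.003, -1.0]]
wrist_force: [-0.1, 0.8, -1.6]
width: 0.0341
```

```bash
python3 - <<'E'
from h import *
c=read_camera('wrist')
save(c,'w_sc6.png')
s=sensors.state(); print(np.round(s['tcp_pos'],4),np.round(s['tcp_rot'],4),s['time'],s['width'],s['wrist_force'])
E
```

```text
[0.562  0.2266 0.2803] [[ 1.     -0.0014  0.0061]
 [-0.0014 -1.     -0.0016]
 [ 0.0061  0.0016 -1.    ]] 18.8 0.03389826085471724 [-0.0541661  -3.39182474 -0.73293986]
```

View pics/w_sc6.png

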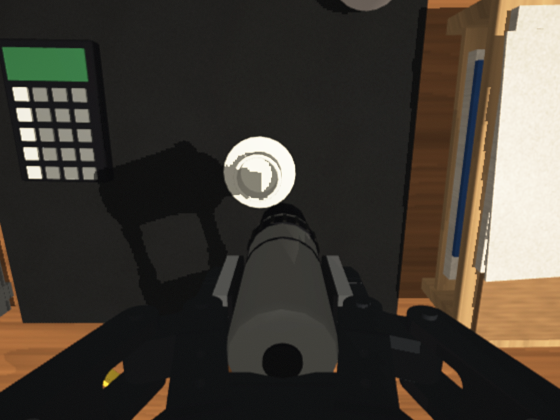

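The scope is clear of the empty holder at (260,172). I carry it over the bridge, nose at about 0.19 m.

Call:
{"method": "step_arm", "body": {
  "series": [
    [0,0.03,0,0,-0.2,0,255],
    [0,0.065,0,0,-0.2,0,255],
    [0,0.105,0,0,-0.2,0,255],
    [0.005,0.145,0,0,-0.2,0,255],
    [0.01,0.185,0,0,-0.2,0,255]
  ]
}}

```text
time: 19.3
tcp_pos: [0.5708, 0.0396, 0.2804]
tcp_rot: [[1.0, -0.001, 0.002], [-0.001, -1.0, -0.002], [0.002, 0.002, -1.0]]
wrist_force: [0.2, 0.3, -1.9]
width: 0.0337
```

Call:
{"method": "step_arm", "body": {
  "series": [
    [0.002,0.04,0,0,0,0,255],
    [0.004,0.08,0,0,0,0,255],
    [0.006,0.12,0,0,0,0,255],
    [0.008,0.16,0,0,0,0,255],
    [0.01,0.195,0,0,0,0,255]
  ]
}}

```text
time: 19.8
tcp_pos: [0.5795, -0.1577, 0.2804]
tcp_rot: [[1.0, -0.002, 0.0], [-0.002, -1.0, -0.002], [0.0, 0.002, -1.0]]
wrist_force: [0.3, 0.2, -0.9]
width: 0.0333
```

Call:
{"method": "step_arm", "body": {
  "series": [
    [0.001,0.03,0,0,0,0,255],
    [0.002,0.06,0,0,0,0,255],
    [0.003,0.08,0,0,0,0,255],
    [0.004,0.095,0,0,0,0,255],
    [0.005,0.1,0,0,0,0,255]
  ]
}}

```text
time: 20.3
tcp_pos: [0.584, -0.259, 0.2803]
tcp_rot: [[1.0, -0.004, -0.0], [-0.004, -1.0, -0.002], [-0.0, 0.002, -1.0]]
wrist_force: [-0.5, -0.6, -1.6]
width: 0.0338
```

Call:
{"method": "step_arm", "body": {
  "series": [
    [0.002,0.015,0.01,0.15,0.15,0,255],
    [0.004,0.028,0.025,0.15,0.15,0,255],
    [0.004,0.0324,0.04,0.15,0.15,0,255],
    [0.004,0.0324,0.052,0.15,0.15,0,255],
    [0.004,0.0324,0.055,0.15,0.15,0,255]
  ]
}}

```text
time: 20.8
tcp_pos: [0.5861, -0.29, 0.2216]
tcp_rot: [[1.0, -0.004, -0.003], [-0.004, -1.0, 0.005], [-0.003, -0.005, -1.0]]
wrist_force: [-0.9, -0.2, -2.7]
width: 0.0336
```

```bash
python3 - <<'E'
from h import *
for i in range(5): c=read_camera('wrist')
save(c,'w_f1.png')
s=sensors.state(); print(np.round(s['tcp_pos'],4),np.round(s['tcp_rot'],4),s['time'],s['width'],s['wrist_force'])
e=read_camera('scene'); save(e,'s_f1.png',(190,200,310,320),5)
E
```

```text
[ 0.5884 -0.2913  0.2262] [[ 1.0e+00 -3.3e-03  3.6e-03]
 [-3.3e-03 -1.0e+00  4.0e-04]
 [ 3.6e-03 -4.0e-04 -1.0e+00]] 21.05 0.033819801115558414 [-0.56746096  0.54003391 -1.20838491]
```

View pics/w_f1.png

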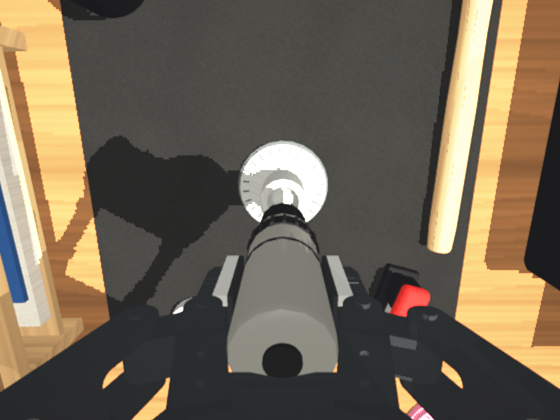

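View pics/s_f1.png

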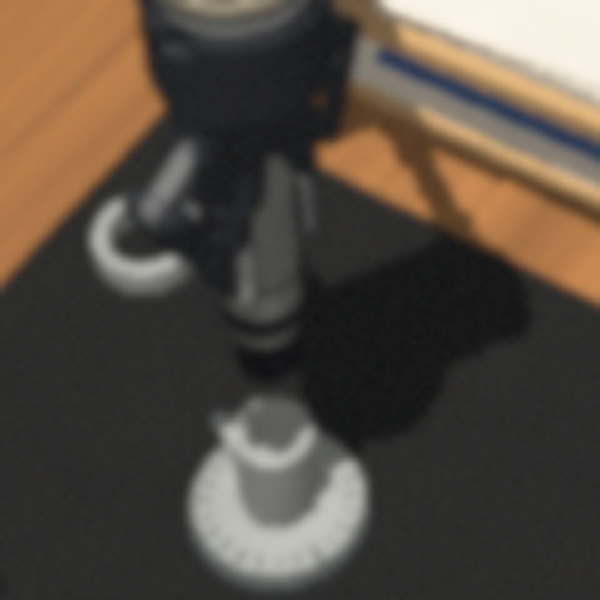

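The scope hangs over the sleeve, nose at (284,207) in the wrist view and the sleeve in line beneath. I descend slowly to the final height.

Call:
{"method": "step_arm", "body": {
  "series": [
    [0,0,0.006,0,0,0,255],
    [0,0,0.015,0,0,0,255],
    [0,0,0.024,0,0,0,255],
    [0,0,0.032,0,0,0,255],
    [0,0,0.036,0,0,0,255]
  ]
}}

```text
time: 21.6
tcp_pos: [0.5877, -0.2909, 0.1885]
tcp_rot: [[1.0, -0.003, 0.002], [-0.003, -1.0, 0.002], [0.002, -0.002, -1.0]]
wrist_force: [-0.2, 0.1, -2.2]
width: 0.0333
```

```bash
python3 - <<'E'
from h import *
for i in range(4): c=read_camera('wrist')
save(c,'w_f2.png',(210,130,360,390),3)
s=sensors.state(); p=s['tcp_pos'];print(np.round(p,4),np.round(s['tcp_rot'],4),s['time'],s['wrist_force'])
e=read_camera('scene'); save(e,'s_f2.png',(190,210,310,330),6); np.save('e_f2.npy',e,allow_pickle=True)
f=lambda X:np.round((proj(e,X)-[190,210]+.4)*6)
print('scene crop: nose tip',f((p[0]-.0012,p[1],p[2]-.0863)),'nose/body',f((p[0]-.0012,p[1],p[2]-.0563)),'rim',f((.5868,-.291,.077)),'rim 1cm up',f((.5868,-.291,.087)), 'disc',f((.5868,-.291,.016)))
E
```

```text
[ 0.5887 -0.2914  0.1903] [[ 1.0e+00 -3.4e-03  3.9e-03]
 [-3.4e-03 -1.0e+00  2.0e-04]
 [ 3.9e-03 -2.0e-04 -1.0e+00]] 21.8 [ 0.62126985  0.68551646 -1.16354008]
scene crop: nose tip [326. 421.] nose/body [322. 377.] rim [329. 457.] rim 1cm up [328. 443.] disc [337. 538.]
```

View pics/w_f2.png

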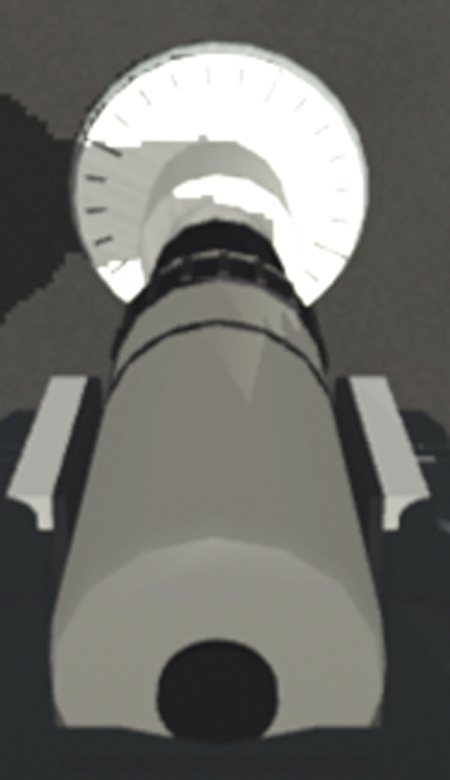

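View pics/s_f2.png

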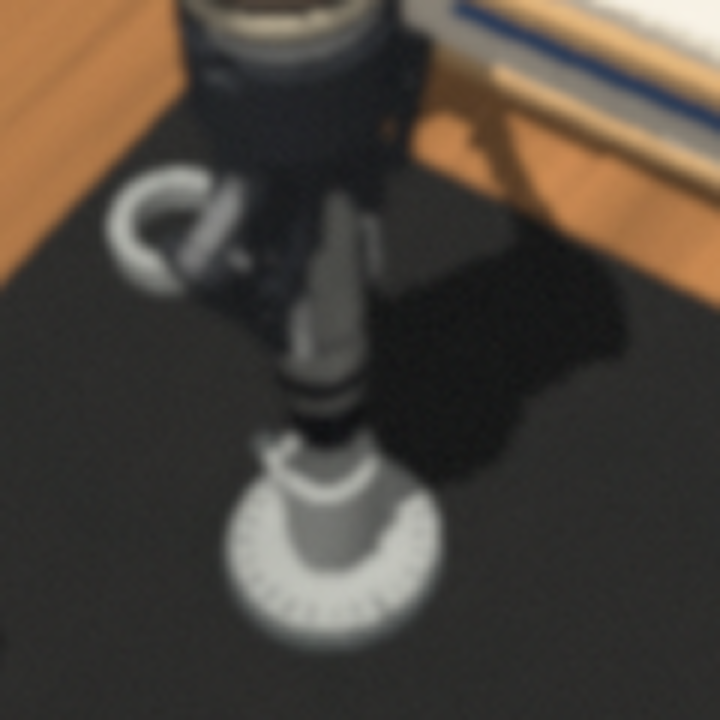

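```bash
python3 - <<'E'
from h import *
c=read_camera('wrist'); s=sensors.state(); p=s['tcp_pos']; print(p, s['time'],np.round(s['tcp_rot'][:,2],4))
save(c,'w_f3.png',(250,160,320,240),9)
f=lambda X:np.round((proj(c,X)-[250,160]+.4)*9)
for x in(.585,.587,.589): print(x,'rim far',f((x+.02,-.291,.077)),'bore far',f((x+.013,-.291,.077)),'rim L/R',f((x,-.271,.077)),f((x,-.311,.077)),'should far',f((x+.0185,-.291,.027)))
for x in(.585,.587,.589): print(x,'nose far',f((x+.015,p[1],p[2]-.0863)),'body edge far',f((x+.0175,p[1],p[2]-.0563)))
E
```

```text
[ 0.58900123 -0.29161389  0.1909845 ] 21.9 [ 4.9e-03 -4.0e-04 -1.0e+00]
0.585 rim far [294. 278.] bore far [294. 364.] rim L/R [ 49. 520.] [540. 518.] should far [293. 180.]
0.587 rim far [293. 254.] bore far [294. 339.] rim L/R [ 48. 496.] [541. 494.] should far [293. 159.]
0.589 rim far [293. 229.] bore far [294. 315.] rim L/R [ 48. 472.] [541. 470.] should far [293. 138.]
0.585 nose far [303. 430.] body edge far [304. 518.]
0.587 nose far [303. 403.] body edge far [304. 487.]
0.589 nose far [303. 376.] body edge far [304. 456.]
```

View pics/w_f3.png

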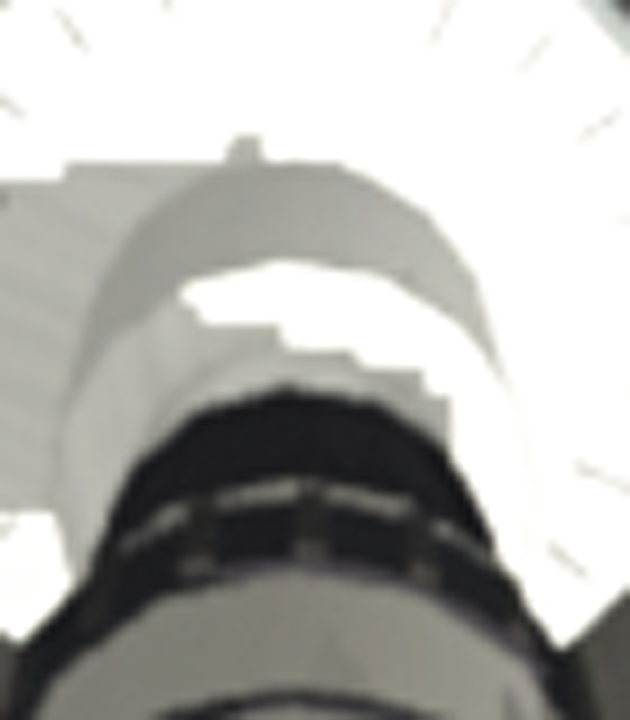

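Both views agree to about 1.5 mm. I apply a small centring correction and the last 12 mm down.

Call:
{"method": "step_arm", "body": {
  "series": [
    [-0.0005,-0.0002,0.003,0.1,-0.1,0,255],
    [-0.001,-0.0004,0.006,0.1,-0.1,0,255],
    [-0.0015,-0.0006,0.009,0.1,-0.1,0,255],
    [-0.0015,-0.0006,0.011,0.1,-0.1,0,255],
    [-0.0015,-0.0006,0.0125,0.1,-0.1,0,255]
  ]
}}

```text
time: 22.4
tcp_pos: [0.5874, -0.2909, 0.178]
tcp_rot: [[1.0, -0.003, 0.003], [-0.003, -1.0, 0.002], [0.003, -0.002, -1.0]]
wrist_force: [0.3, 0.2, -1.7]
width: 0.0334
```

```bash
python3 - <<'E'
from h import *
for i in range(8):
    c=read_camera('wrist'); s=sensors.state(); p=s['tcp_pos']
    if i%2: print(np.round(p,4), s['time'],np.round(s['tcp_rot'][:,2],4),s['width'])
save(c,'w_f4.png',(250,160,320,240),9)
f=lambda X:np.round((proj(c,X)-[250,160]+.4)*9)
for x in(.585,.587,.589): print(x,'rim far',f((x+.02,-.291,.077)),'nose far',f((x+.015,p[1],p[2]-.0863)))
e=read_camera('scene'); save(e,'s_f4.png',(190,210,310,330),6)
f=lambda X:np.round((proj(e,X)-[190,210]+.4)*6)
print('nose tip',f((.587,p[1],p[2]-.0863)),'rim',f((.587,-.291,.077)))
E
```

```text
[ 0.5873 -0.2909  0.178 ] 22.5 [ 0.0025  0.0017 -1.    ] 0.033757955314361654
[ 0.5876 -0.291   0.1785] 22.6 [ 0.0032  0.0014 -1.    ] 0.03421298195275436
[ 0.5877 -0.2911  0.1786] 22.7 [ 0.0034  0.0012 -1.    ] 0.033739529492478264
[ 0.5877 -0.2911  0.1787] 22.8 [ 0.0034  0.0012 -1.    ] 0.0337482581610334
0.585 rim far [302. 296.] nose far [304. 412.]
0.587 rim far [302. 270.] nose far [304. 385.]
0.589 rim far [302. 244.] nose far [303. 358.]
nose tip [327. 436.] rim [330. 457.]
```

View pics/w_f4.png

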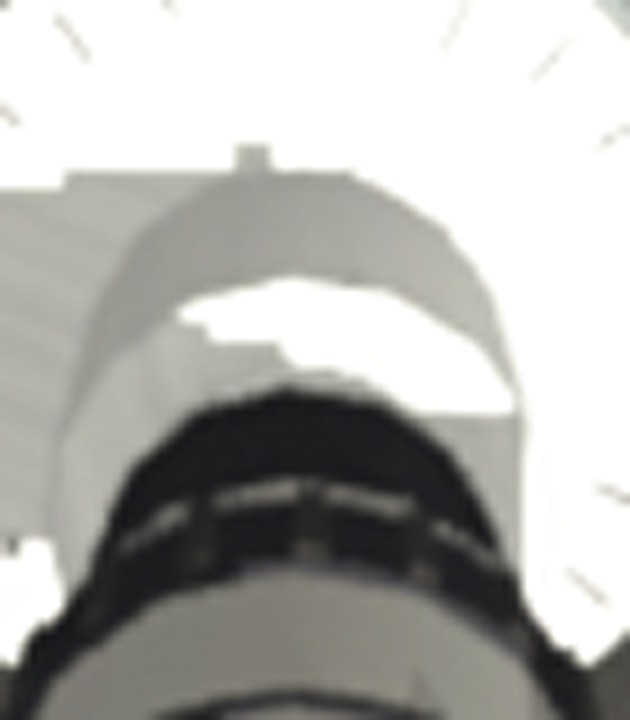

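View pics/s_f4.png

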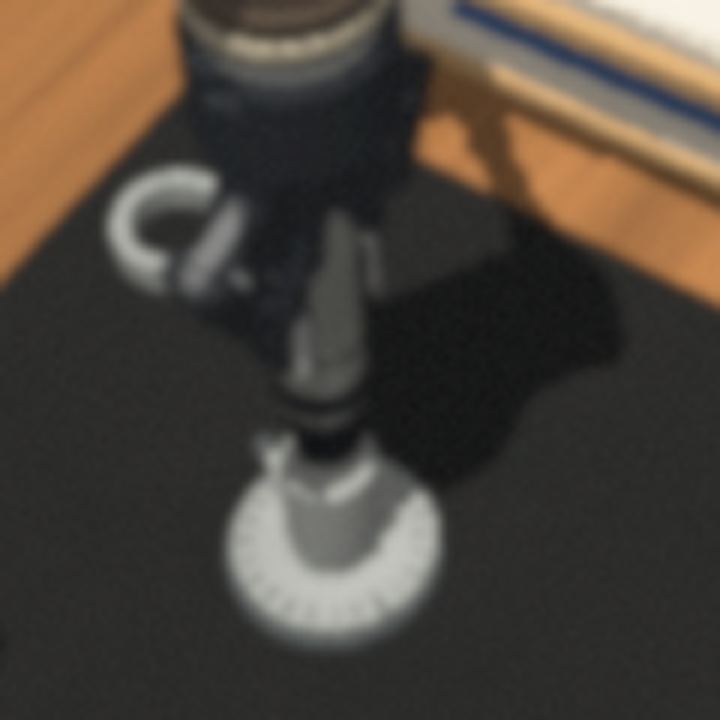

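The arm is settled. Nose and rim axes agree within about 1 mm, and TCP height puts the gap at about 15.4 mm. I hand in.

```bash
python3 - <<'E'
from h import *
from station import close_job
s=sensors.state(); print(s['time'],np.round(s['tcp_pos'],4),np.round(s['joint_vel'],3),np.round(s['wrist_force'],1))
print(close_job())
E
```

```text
22.85 [ 0.5877 -0.2911  0.1787] [ 0.     0.001  0.001  0.    -0.     0.002] [-0.8  0.3 -2.2]
the job is handed in; nothing more can be done
None
```

I slid the sleeve onto the stand's spigot, pushed it home and let go. I then lifted the microscope from its holder, carried it over the bridge, and handed in at 22.9 s still holding it above the sleeve. No verdict was reported.

- **Sleeve:** it stopped at TCP height 0.0542 m, exactly 27 mm above its height on the desk, with about 9 N of contact. The close-up after release showed it standing on the shoulder.
- **Microscope:** the arm was still, tool tilt was about 0.2°, and the nose-to-rim gap was about 15.4 mm. That gap comes from the TCP height at the grasp; I did not measure it in an image.
- **Centring:** in the last wrist view, nose and sleeve agreed within about 0.5 mm in x. In y that view hinted at 0.5 mm, while an earlier view had them in line. The cameras differ by 1 to 2 mm in absolute position, so I relied on the offset between the two parts within one view.
- **Contact:** the only contact force seen at the end of any move was the sleeve's seating. One reading of about 3 N sideways while carrying the microscope came from the arm's motion.
- **Not checked:** I took no final full-desk picture of the other objects. No move went near them, and the close-ups showed nothing disturbed.

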